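Trip and reset the breaker, then hold the earth probe on the analyser

TASK

Electrical safety check of the white bench analyser: press the blue test button on the grey safety switch box so that its red lever drops, then push the lever back up until it stays. Then take the orange contact probe out of its blue stand and hold its brass tip on the brass disc in the green ring on the analyser's sloping panel, square to the panel and pressed gently so that the sprung tip is pushed about half-way in. Finish while holding it there, do not let go; leave the glassware standing where it is.

Things in the scene. Friction and masses are not known exactly. Their poses are not given: they have to be found in the camera images.
- breaker: Grey safety switch box, fixed, 150 mm (its x) by 190 mm (its y), top 75 mm above the bench; origin at the centre of its underside, z up. Its button and lever stand on the top, the lever on the half towards its -y, the button towards its +y, 90 mm apart.
- test_top (a point): Centre of the top face of the blue test button (26 mm across, in a yellow collar 42 mm across and 12 mm high; the top face starts 99 mm above the bench). Pressed straight down.
- test (a joint): Travel of the test button in m: 0 out, 0.008 fully in. Sprung: moves from about 1.5 N, fully in at about 5 N; the lever trips at about 0.004, and the button springs out when let go. The lever can be reset only once the button is out.
- lever (a joint): Red lever's angle, rad: 0 set (standing, leaning 0.25 rad past upright to the box's +x), 0.95 dropped (fallen to the box's -x, 0.7 rad from upright). Top-heavy: it passes upright at 0.25 and from there falls by its own weight to the side it leans. Moving it takes under 1 N square to it at its end, but pushed level against its end it can bind: lift as you push, along its arc.
- lever_hinge (a point): Point on the lever's hinge line at the middle of the lever, 78 mm above the bench. The hinge runs along the box's y. Axes as the box's.
- lever_tip (a point): Free end of the lever at the middle of its width; the paddle is 30 mm wide (34 mm at the end, along the box's y), 10 mm thick (14 mm at the end) and its end is 72 mm from the hinge. Moves with the lever.
- probe_mid (a point): Centre of the orange square grip (26 x 26 mm, 85 mm long) of the loose contact probe, 0.15 kg; z along the probe away from the tip, x and y square to the flat sides. In the stand it is upright, this point 107 mm and the grip's top 150 mm above the bench. Below the grip: black nose (12 mm thick, 34 mm long), brass tip, whose end is 96.5 mm from here. Must rise 55 mm to leave the stand.
- tip_end (a point): Very end of the probe's brass tip (ball 8 mm across) in line with the probe; it moves with the tip as it is pushed in.
- tip (a joint): How far the probe's sprung tip is pushed into the nose, in m: 0 fully out, 0.012 fully in. Spring 250 N/m with 0.5 N preload: half-way (0.006) takes 2 N, fully in 3.5 N.
- stand: Blue probe stand, fixed, 70 by 70 mm and 65 mm high with a 17 mm hole through its middle that holds the probe's nose upright; origin at the centre of its underside.
- spot (a point): Centre of the face of the brass earth point, a disc 26 mm across, 3 mm proud of the panel, in a green ring 38 mm across, about 95 mm above the bench. z is the outward normal of the panel, which slopes 25 degrees from level, facing up and to the analyser's -x (low edge); x points up the slope.
- analyser: White bench analyser, fixed, 200 mm (x) by 180 mm (y); origin at the centre of its underside. Its top slopes up from 50 mm above the bench at its -x edge to 127 mm at x = +65 mm, flat from there to +100 mm. The earth point sits 10 mm to -x and 42 mm to +y of its middle.
- flask: Conical glass flask, 76 mm across the foot, 110 mm high, loose; origin at the centre of its underside. A bystander.
- jar: Small amber jar, 40 mm across, 55 mm high, loose; origin at the centre of its underside. A bystander.
- bottle_a: Amber reagent bottle, 50 mm across, 110 mm high, loose; origin under its centre. A bystander.
- bottle_c: Green glass bottle, 60 mm across, 120 mm high, loose; origin under its centre. A bystander.
- beaker: Glass beaker, 72 mm across, 90 mm high, loose; origin under its centre. A bystander.
There are look-alikes about, which are no part of the job. Leave any brown look-alike of the breaker alone. Of the things shaped like the part that bears probe_mid, the orange one is meant.

How it is judged:
By the outcome, as a careful person would: the job done as asked, in the order asked, and still so for the second after the job is handed in, while the arm keeps its last pose, push and grip.
It also fails if it takes over 64 s, if anything falls off the work surface, if the arm or the gripper's body presses on something with over 40 N, if the wrist force passes 120 N, or if a joint passes its speed limit or range.

ROBOT

A 6-joint arm with a two-finger parallel gripper is mounted at the origin on the work surface. World frame = base frame: x ahead of the robot, y to its left, z up, the work surface at z = 0. Lengths are in m, angles in rad, forces in N, time in s.
With the tool pointing down it reaches from about 0.35 to 0.875 m from the base axis. Payload 4.2 kg.
Tool frame: the origin (TCP) lies on the centre line of the jaws, within the pads' length; the fingertips stand 11 mm ahead of it and the grasp point (between the pads) lies 8 mm behind it; z points along the fingers, y is the direction in which the jaws open and shut (so a half turn about z gives the same grasp; the last joint's range is limited). The gripper opens to 85 mm and grips with 20 to 120 N. Pads are 22 mm wide; open, the fingers measure 114 mm over their backs; the gripper's body (76 mm by 85 mm) begins 54 mm behind the grasp point. The pads swing forward as they close: fully open they stand 13 mm farther back than shut.
Start: joints at [1.495, 0.385, 0.008, 0, -1.194, -0.259], TCP at [0.205, 0.59, 0.242] pointing down, gripper open.
Joint ranges: [-3.14, 3.14], [-1.21, 2.06], [-1.07, 1.41], [-3.16, 2.05], [-2.99, -0.16], [-3.1, 3.1]. Speed limits (rad/s): [2.79, 2.79, 3.14, 3.14, 3.14, 3.14].

INTERFACE

Orientations are given as a unit quaternion [x, y, z, w].
In Python, from plant import status, cams, workorder, finder gives the robot as it stands.
- The arm moves only by the tool move_arm, never from a script. Its argument "motion" is a list of rows, each an object of numbers: "x", "y", "z": the shift along the tool's x, y, z in m; "wx", "wy", "wz": the turn, a rotation vector about the tool's x, y, z in units of 8 degrees (1.0 is 8 degrees); "claw": the opening, from 0 (shut) to 1 (fully open). In form: [{"x": .., "y": .., "z": .., "wx": .., "wy": .., "wz": .., "claw": ..}, ...]. A call has exactly 10 rows; each row is the pose to reach, as a shift and turn from the pose commanded when the call began, along the tool's axes at that moment; what a row does not reach only later rows make up. A row lasts 1/8 s, in which the tool goes at most 62.5 mm and 10.7 degrees, less where a joint would pass 70% of its speed; a pose out of reach is approached as far as the arm can. A call with a gripper value outside its range is refused whole. The fingers move at their own pace and stop on an object; "grip_force" is the grip in N (left out, the last holds). Time passes only in rows, so rows that repeat a pose let the fingers close, or fill a call up. It gives the time, the measured TCP pose, the force and the opening at its end, in the units of the state.
- status.get_obs(): the state, without advancing time (a new reading comes with each control period).
- cams.get_image(name): name is "scene" or "top"; returns (picture, depth): 400x640x3 uint8, red, green, blue; 400x640 float32, m along the optical axis (not along the pixel's ray), 0 where there is no reading.
- cams.camera_model(name): a dict with "vfov" (degrees; the focal length in pixels is half the picture's height over the tangent of half this angle, whatever the lens; pixels are square), "cx", "cy" (the principal point, pixels), "rvec" (rotation vector, rad) and "tvec" (3), from world to camera coordinates, as OpenCV has them. Camera axes: x right, y down, z forward; pixel columns grow to the right and rows downward; lengths in m; the calibration is good to about 2 mm. A picture is of the moment at which its call begins. camera_model takes no time and is no camera call.
- workorder.hand_in(): hands the job in, once; it reports no verdict.
Trained networks look in the newest picture that a camera, given by its name, has taken for a name from the list of things; names that differ only in an ending like _2 or _b are one class to them, and where a whole thing is asked for, a point or a joint stands for the part that bears it (a point fixed in the world has none). Each returns a list of dicts, best first, with "confidence" (0 to 1); they miss things now and then, are a little off and sometimes report something else, mostly with a low value. They report only what shows in the picture. A call takes as long as a camera call. They do not tell look-alikes from the thing itself.
- finder.masks_of(label, camera): "mask" (400x640 bool, what is visible of it) and "at" ([column, row] in pixels, amid what is visible of it).
The state is a dict: "t": time; "joint_positions": joint angles; "dq": joint speeds; "joint_torque": joint torques, N m; "ee_pos": TCP position; "tool_rot": TCP orientation; "force": force on the tool from outside, world axes, zero at the start; "moment": the same for the moment, N m; "gripper_width": opening from 0.0 (shut) to 1.0 (fully open).
Only numpy, scipy, OpenCV 4.12 (cv2) and the standard library are available. Lean on these libraries where they do the work, as an engineer would, in place of code of your own. Each camera call takes 0.05 s, during which the arm holds its last target. There are 200 camera calls.

## Working session

There is one attempt and no reset: what is moved stays moved. The work goes in short steps, Python scripts to look and compute and a tool call to move; the robot and the scene stay as the last step left them, time stands still between calls to the robot, and variables do not carry over. Pictures are saved under pics/ and viewed, on a budget of 10 in all, crops included, one or two more only if the job needs it, and the job is handed in when it is done.

Besides the shell and the picture viewer there is one more tool, called after "Call:" as name([rows], argument=value, ...), one row to a line, values as JSON. move_arm: Moves the arm, as the interface text tells. Its arguments: {"type":"object","properties":{"motion":{"type":"array"},"grip_force":{"type":"number"}},"required":["motion"]}

```bash
ls; mkdir -p pics; cat > h.py <<'E'
import numpy as np, cv2
from plant import status, cams, workorder, finder
from scipy.spatial.transform import Rotation as R
def cam(n):
    m=cams.camera_model(n); f=200/np.tan(np.radians(m['vfov'])/2)
    return m,f,R.from_rotvec(np.array(m['rvec']).ravel()).as_matrix(),np.array(m['tvec']).ravel()
def cloud(n,d):
    m,f,Rm,t=cam(n); v,u=np.mgrid[:400,:640]
    P=np.stack([(u-m['cx'])/f*d,(v-m['cy'])/f*d,d],-1)
    W=(P-t)@Rm; W[d==0]=np.nan; return W
def proj(n,p):
    m,f,Rm,t=cam(n); c=Rm@np.array(p)+t; return c[:2]/c[2]*f+[m['cx'],m['cy']]
E
python3 - <<'E'
from h import *
print(cams.camera_model('scene'),cams.camera_model('top'))
ims=[]
for n in('scene','top'):
    im,d=cams.get_image(n); np.savez('%s0.npz'%n,im=im,d=d); cv2.imwrite('pics/%s0.png'%n,im[...,::-1])
print(status.get_obs())
E
```

```text
pics
{'vfov': 49.79097724120402, 'cx': 325.4861759241936, 'cy': 204.21597467294004, 'rvec': array([ 2.43035995,  0.68819129, -0.23335333]), 'tvec': array([-0.42351416, -0.14507632,  1.50517859])} {'vfov': 53.48744080612376, 'cx': 318.2681530928269, 'cy': 198.68132782460583, 'rvec': array([ 2.18554054, -2.15728869,  0.08515659]), 'tvec': array([-0.02049257,  0.52299144,  1.38407591])}
{'t': 0.1, 'joint_positions': array([ 1.49459622e+00,  3.85489189e-01,  6.75158236e-03, -4.28774940e-04,
       -1.19402897e+00, -2.58595810e-01]), 'dq': array([-0.00102628, -0.00017671,  0.00642245,  0.00172302,  0.00056021,
        0.00334174]), 'joint_torque': array([-5.99225805e-04, -3.93321776e+01,  1.88929152e+01,  4.19795930e+00,
       -2.60126559e-03,  4.64633345e-06]), 'ee_pos': array([0.20518187, 0.58981898, 0.24132187]), 'tool_rot': array([ 9.86007973e-01, -1.66695130e-01, -1.08727410e-04,  9.99178832e-04]), 'force': array([ 0.31290867, -0.63186898, -0.25434086]), 'moment': array([0.00102963, 0.00880188, 0.04899205]), 'gripper_width': 0.9990024138313931}
```

View pics/scene0.png

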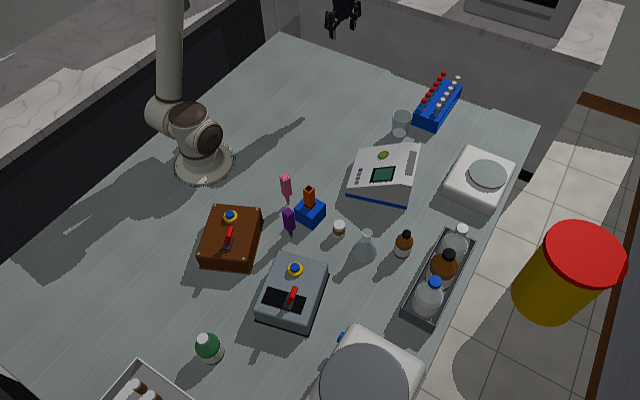

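View pics/top0.png

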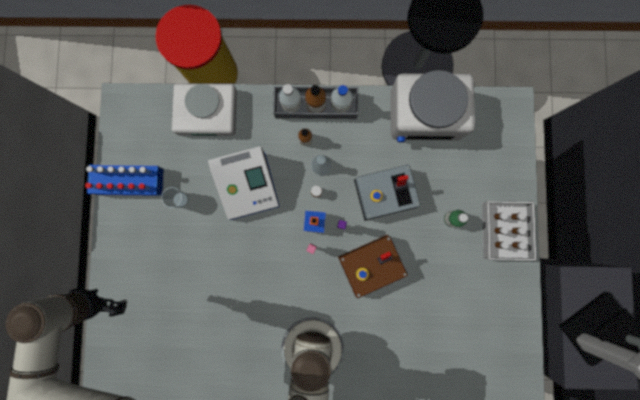

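Scene picture: the grey breaker is at (290,290) with a brown look-alike at (230,237). The orange probe is in the blue stand at (308,197), with pink (286,187) and purple (288,220) look-alikes beside it. The analyser is at (385,172) with its green ring at (383,155). In the top picture: breaker (386,192), stand (314,221), analyser (243,183), ring (232,189). By the description I choose the grey box and the orange probe.

```bash
python3 - <<'E'
from h import *
D={}
for n in('top','scene'):
    z=np.load(n+'0.npz'); im,d=z['im'],z['d']; W=cloud(n,d); D[n]=(im,W)
    hsv=cv2.cvtColor(im,cv2.COLOR_RGB2HSV).astype(int); H,S,V=hsv[...,0],hsv[...,1],hsv[...,2]
    def near(u,v,r):
        vv,uu=np.mgrid[:400,:640]; return (abs(uu-u)<r)&(abs(vv-v)<r)
    C=dict(top=dict(box=(386,192),pr=(314,221),an=(243,183),ring=(232,189)),scene=dict(box=(290,290),pr=(309,200),an=(385,172),ring=(383,155)))[n]
    def rep(name,m):
        if m.sum()==0: print(n,name,'none');return
        p=W[m]; print(n,name,m.sum(),np.nanmean(p,0).round(4),'min',np.nanmin(p,0).round(3),'max',np.nanmax(p,0).round(3))
    b=near(*C['box'],45)
    rep('blue btn',b&(H>100)&(H<125)&(S>150)&(W[...,2]>.08))
    rep('yellow',b&(H>18)&(H<35)&(S>130)&(W[...,2]>.06))
    rep('red lever',b&((H<6)|(H>174))&(S>150)&(W[...,2]>.06))
    m=b&(abs(W[...,2]-.075)<.006); 
    c=W[m][:,:2]; print(n,'boxtop',cv2.minAreaRect((c*1000).astype(np.float32)))
    p=near(*C['pr'],25)
    rep('grip top',p&(abs(W[...,2]-.15)<.006)&(H<20)&(S>100))
    m=p&(H<20)&(S>120)&(W[...,2]>.068);rep('grip all',m)
    m=p&(abs(W[...,2]-.065)<.005)&(H>100)&(H<125)&(S>120);print('stand',cv2.minAreaRect((W[m][:,:2]*1000).astype(np.float32)))
    r=near(*C['ring'],14)
    m=r&(H>35)&(H<90)&(S>100); rep('ring',m)
    m2=r&(H>15)&(H<35)&(S>80); rep('disc',m2)
    a=near(*C['an'],50)&(W[...,2]>.045)&(W[...,2]<.14)
    k=cv2.connectedComponents(a.astype(np.uint8))[1]; a=k==k[C['an'][1],C['an'][0]]
    print('an',cv2.minAreaRect((W[a][:,:2]*1000).astype(np.float32)))
    q=W[a&(W[...,2]<.12)]; A=np.c_[q[:,:2],np.ones(len(q))]; s=np.linalg.lstsq(A,q[:,2],rcond=None)[0]
    res=abs(A@s-q[:,2])<.004; s=np.linalg.lstsq(A[res],q[res,2],rcond=None)[0]
    print('slope',s,np.degrees(np.arctan(np.hypot(*s[:2]))),'upslope yaw',np.degrees(np.arctan2(s[1],s[0])))
    for L in ('flask','jar','bottle_a','bottle_c','beaker'):
        for o in finder.masks_of(L,n)[:3]:
            mm=o['mask']; 
            if o['confidence']>.3: print(n,L,round(o['confidence'],2),np.array(o['at']).round(),np.nanmedian(W[mm],0).round(3),np.nanmax(W[mm][:,2]).round(3))
t=D['top'][0][150:270,260:440]; s=D['scene'][0][150:350,230:420]
cv2.imwrite('pics/crop1.png',np.hstack([cv2.resize(s,(500,526),interpolation=2)[:400,:500],]) [...,::-1])
E
```

```text
top blue btn 20 [ 0.5307 -0.2088  0.0988] min [ 0.525 -0.218  0.095] max [ 0.538 -0.201  0.104]
top yellow 27 [ 0.5266 -0.2026  0.0871] min [ 0.512 -0.222  0.083] max [ 0.55  -0.192  0.092]
top red lever 93 [ 0.5799 -0.2876  0.1244] min [ 0.566 -0.304  0.074] max [ 0.603 -0.272  0.154]
top boxtop ((512.5220336914062, -261.64892578125), (222.84750366210938, 189.97291564941406), 14.591750144958496)
top grip top 41 [ 0.4411 -0.0024  0.1509] min [ 0.43  -0.012  0.146] max [0.453 0.007 0.155]
top grip all 40 [ 0.441  -0.0023  0.1509] min [ 0.43  -0.012  0.146] max [0.453 0.007 0.158]
stand ((441.8690185546875, -1.8124656677246094), (69.72384643554688, 67.70227813720703), 86.18045043945312)
top ring 13 [0.5468 0.2814 0.0943] min [0.533 0.267 0.08 ] max [0.556 0.291 0.102]
top disc 39 [0.545  0.2777 0.0949] min [0.536 0.267 0.088] max [0.556 0.289 0.101]
an ((567.5125732421875, 240.2264404296875), (201.0380401611328, 181.28111267089844), 16.069744110107422)
slope [ 0.42535589  0.13438504 -0.1775341 ] 24.04067340263318 upslope yaw 17.53317766317303
top flask 0.55 [322. 161.] [ 0.64  -0.022  
[... 1431 characters left out ...]
852994] 19.08702907848054 upslope yaw 34.60183879989576
scene flask 0.63 [364. 247.] [ 0.654 -0.037  0.041] 0.113
scene flask 0.45 [310. 196.] [ 0.448 -0.012  0.124] 0.155
scene jar 0.57 [338. 233.] [ 0.554 -0.016  0.046] 0.06
scene bottle_a 0.92 [402. 245.] [0.746 0.02  0.068] 0.112
scene bottle_a 0.63 [210. 351.] [ 0.474 -0.497  0.079] 0.124
scene bottle_a 0.41 [308. 198.] [ 0.447 -0.011  0.116] 0.155
scene bottle_c 0.92 [402. 245.] [0.746 0.02  0.068] 0.112
scene bottle_c 0.63 [210. 351.] [ 0.474 -0.497  0.079] 0.124
scene bottle_c 0.41 [308. 198.] [ 0.447 -0.011  0.116] 0.155
scene beaker 0.74 [400. 125.] [0.518 0.465 0.062] 0.094
scene beaker 0.64 [338. 232.] [ 0.554 -0.016  0.05 ] 0.06
```

View pics/crop1.png

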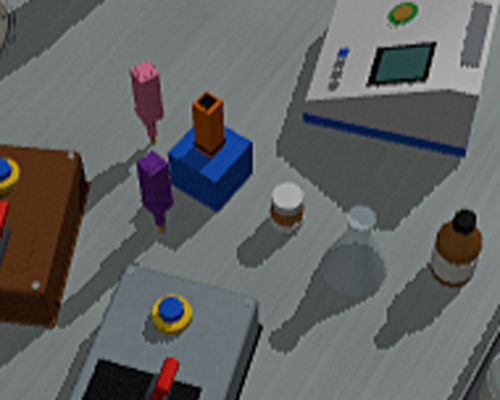

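Crop check: grey breaker with blue button and standing red lever, orange probe upright in the blue stand. The pink and purple look-alikes stand beside it. That confirms the choice. Next I compute the approach.

```bash
cat >> h.py <<'E'
def Rt(yaw,tilt=0,az=0):
    """tool x at yaw (deg), pointing down, then tipped so z leans tilt deg towards azimuth az"""
    c,s=np.cos(np.radians(yaw)),np.sin(np.radians(yaw))
    M=np.array([[c,s,0],[s,-c,0],[0,0,-1.]])
    a=np.radians(az); ax=np.cross([0,0,-1],[np.cos(a),np.sin(a),0])
    return R.from_rotvec(ax*np.radians(tilt))*R.from_matrix(M)
def go(p,Rg=None,frm=None):
    o=status.get_obs(); p0=o['ee_pos']; R0=R.from_quat(o['tool_rot'])
    if frm is not None: p0,R0=frm
    d=R0.inv().apply(np.array(p)-p0); w=(R0.inv()*Rg).as_rotvec(degrees=True)/8 if Rg else np.zeros(3)
    print('shift',d.round(4),'turn',w.round(3),'|deg|',np.linalg.norm(w)*8)
E
python3 - <<'E'
from h import *
for n in('top','scene'):
    z=np.load(n+'0.npz'); im,d=z['im'],z['d']; W=cloud(n,d)
    H,S,V=[x.astype(int) for x in cv2.split(cv2.cvtColor(im,cv2.COLOR_RGB2HSV))]
    red=((H<6)|(H>174))&(S>150)&(W[...,0]>.5)&(W[...,0]<.62)&(W[...,1]<-.24)&(W[...,1]>-.33)
    for lo,hi in((.08,.1),(.1,.12),(.12,.14),(.14,.16)):
        m=red&(W[...,2]>lo)&(W[...,2]<hi); print(n,lo,m.sum(),W[m].mean(0).round(4) if m.any() else '')
    for nm,m in(('purple',(H>125)&(H<155)&(S>90)),('pink',(H>155)&(H<176)&(S>60)&(V>110))):
        m=m&(W[...,0]<.5)&(W[...,0]>.3)&(abs(W[...,1])<.15); print(n,nm,m.sum(),W[m].min(0).round(3),W[m].max(0).round(3))
    # grip yaw
    m=(H<20)&(S>100)&(np.hypot(W[...,0]-.442,W[...,1]+.003)<.025)&(W[...,2]>.07)
    print(n,'grip rect',cv2.minAreaRect((W[m][:,:2]*1000).astype(np.float32)))
go([.532,-.211,.20],Rt(-165))
E
```

```text
top 0.08 7 [ 0.5683 -0.2947  0.0929]
top 0.1 20 [ 0.5715 -0.288   0.1081]
top 0.12 13 [ 0.5753 -0.287   0.1288]
top 0.14 43 [ 0.5834 -0.2861  0.1471]
top purple 80 [ 0.419 -0.103  0.06 ] [0.46  0.017 0.152]
top pink 73 [ 0.331 -0.007  0.001] [0.453 0.019 0.152]
top grip rect ((441.557861328125, -2.297271728515625), (19.499187469482422, 22.309877395629883), 89.70214080810547)
scene 0.08 7 [ 0.5737 -0.3043  0.0914]
scene 0.1 14 [ 0.5796 -0.3063  0.1104]
scene 0.12 7 [ 0.5852 -0.3059  0.1294]
scene 0.14 75 [ 0.5858 -0.2919  0.1463]
scene purple 261 [ 0.348 -0.11  -0.006] [ 0.448 -0.005  0.15 ]
scene pink 55 [ 0.337 -0.009  0.071] [0.367 0.02  0.143]
scene grip rect ((442.6177978515625, -4.151517868041992), (28.504467010498047, 28.116928100585938), 84.09077453613281)
shift [0.5718 0.6495 0.0423] turn [ 0.     0.    18.227] |deg| 145.81834698203065
```

Call:
move_arm([
  {"x": 0.04, "y": 0.045, "z": 0, "wz": 1.3, "claw": 0},
  {"x": 0.08, "y": 0.09, "z": 0, "wz": 2.6, "claw": 0},
  {"x": 0.12, "y": 0.135, "z": 0, "wz": 3.9, "claw": 0},
  {"x": 0.16, "y": 0.18, "z": 0, "wz": 5.2, "claw": 0},
  {"x": 0.2, "y": 0.225, "z": 0, "wz": 6.5, "claw": 0},
  {"x": 0.24, "y": 0.27, "z": 0, "wz": 7.8, "claw": 0},
  {"x": 0.28, "y": 0.315, "z": 0, "wz": 9.1, "claw": 0},
  {"x": 0.32, "y": 0.36, "z": 0, "wz": 10.4, "claw": 0},
  {"x": 0.36, "y": 0.405, "z": 0, "wz": 11.7, "claw": 0},
  {"x": 0.4, "y": 0.45, "z": 0, "wz": 13.0, "claw": 0},
])

```text
invalid input
```

```bash
python3 - <<'E'
from h import *
go([.532,-.211,.16],Rt(-165)); print(status.get_obs()['joint_positions'].round(2))
E
```

```text
shift [0.5718 0.6495 0.0823] turn [ 0.     0.    18.227] |deg| 145.81834698203065
[ 1.49  0.38  0.01 -0.   -1.19 -0.26]
```

Call:
move_arm([
  {"x": 0.04, "y": 0.045, "z": 0, "wx": 0, "wy": 0, "wz": 1.3, "claw": 0},
  {"x": 0.08, "y": 0.09, "z": 0, "wx": 0, "wy": 0, "wz": 2.6, "claw": 0},
  {"x": 0.12, "y": 0.135, "z": 0, "wx": 0, "wy": 0, "wz": 3.9, "claw": 0},
  {"x": 0.16, "y": 0.18, "z": 0, "wx": 0, "wy": 0, "wz": 5.2, "claw": 0},
  {"x": 0.2, "y": 0.225, "z": 0, "wx": 0, "wy": 0, "wz": 6.5, "claw": 0},
  {"x": 0.24, "y": 0.27, "z": 0, "wx": 0, "wy": 0, "wz": 7.8, "claw": 0},
  {"x": 0.28, "y": 0.315, "z": 0, "wx": 0, "wy": 0, "wz": 9.1, "claw": 0},
  {"x": 0.32, "y": 0.36, "z": 0, "wx": 0, "wy": 0, "wz": 10.4, "claw": 0},
  {"x": 0.36, "y": 0.405, "z": 0, "wx": 0, "wy": 0, "wz": 11.7, "claw": 0},
  {"x": 0.4, "y": 0.45, "z": 0, "wx": 0, "wy": 0, "wz": 13.0, "claw": 0},
])

```text
t: 1.85
ee_pos: [0.4358, 0.032, 0.243]
tool_rot: [-0.473, 0.881, -0.0, 0.001]
force: [0.7, -0.1, 0.4]
gripper_width: -0.001
```

```bash
python3 - <<'E'
from h import *
go([.532,-.211,.16],Rt(-165)); print(status.get_obs()['joint_positions'].round(2))
E
```

```text
shift [ 0.1497 -0.2142  0.083 ] turn [-3.000e-03  1.300e-02  5.187e+00] |deg| 41.499974843533906
[ 0.45  0.06 -0.42  0.   -1.09 -1.03]
```

Call:
move_arm([
  {"x": 0.03, "y": -0.043, "z": 0, "wx": 0, "wy": 0, "wz": 1.04, "claw": 0},
  {"x": 0.06, "y": -0.086, "z": 0, "wx": 0, "wy": 0, "wz": 2.08, "claw": 0},
  {"x": 0.09, "y": -0.129, "z": 0, "wx": 0, "wy": 0, "wz": 3.12, "claw": 0},
  {"x": 0.12, "y": -0.172, "z": 0.03, "wx": 0, "wy": 0, "wz": 4.16, "claw": 0},
  {"x": 0.15, "y": -0.214, "z": 0.06, "wx": 0, "wy": 0, "wz": 5.19, "claw": 0},
  {"x": 0.15, "y": -0.214, "z": 0.083, "wx": 0, "wy": 0, "wz": 5.19, "claw": 0},
  {"x": 0.15, "y": -0.214, "z": 0.1, "wx": 0, "wy": 0, "wz": 5.19, "claw": 0},
  {"x": 0.15, "y": -0.214, "z": 0.115, "wx": 0, "wy": 0, "wz": 5.19, "claw": 0},
  {"x": 0.15, "y": -0.214, "z": 0.118, "wx": 0, "wy": 0, "wz": 5.19, "claw": 0},
  {"x": 0.15, "y": -0.214, "z": 0.118, "wx": 0, "wy": 0, "wz": 5.19, "claw": 0},
])

```text
t: 3.1
ee_pos: [0.5326, -0.2087, 0.1248]
tool_rot: [-0.133, 0.991, -0.0, 0.0]
force: [-1.3, 0.1, 0.7]
gripper_width: -0.001
```

```bash
python3 - <<'E'
from h import *
go([.532,-.211,.110],Rt(-165)); o=status.get_obs();print(o['joint_positions'].round(2),o['force'],o['ee_pos'])
E
```

```text
shift [ 0.0012 -0.002   0.0148] turn [-0.003  0.004  0.041] |deg| 0.3325273630642678
[-0.09  0.41 -0.28  0.   -0.88 -1.21] [-1.2986607   0.0966612   0.70627827] [ 0.53262001 -0.2087191   0.12475786]
```

Call:
move_arm([
  {"x": 0.001, "y": -0.002, "z": 0.01, "wx": 0, "wy": 0, "wz": 0, "claw": 0},
  {"x": 0.001, "y": -0.002, "z": 0.014, "wx": 0, "wy": 0, "wz": 0, "claw": 0},
  {"x": 0.001, "y": -0.002, "z": 0.017, "wx": 0, "wy": 0, "wz": 0, "claw": 0},
  {"x": 0.001, "y": -0.002, "z": 0.019, "wx": 0, "wy": 0, "wz": 0, "claw": 0},
  {"x": 0.001, "y": -0.002, "z": 0.021, "wx": 0, "wy": 0, "wz": 0, "claw": 0},
  {"x": 0.001, "y": -0.002, "z": 0.021, "wx": 0, "wy": 0, "wz": 0, "claw": 0},
  {"x": 0.001, "y": -0.002, "z": 0.021, "wx": 0, "wy": 0, "wz": 0, "claw": 0},
  {"x": 0.001, "y": -0.002, "z": 0.021, "wx": 0, "wy": 0, "wz": 0, "claw": 0},
  {"x": 0.001, "y": -0.002, "z": 0.021, "wx": 0, "wy": 0, "wz": 0, "claw": 0},
  {"x": 0.001, "y": -0.002, "z": 0.021, "wx": 0, "wy": 0, "wz": 0, "claw": 0},
])

```text
t: 4.35
ee_pos: [0.5316, -0.211, 0.1033]
tool_rot: [-0.133, 0.991, 0.0, -0.0]
force: [-3.1, 1.4, 4.6]
gripper_width: -0.001
```

```bash
cat > lev.py <<'E'
from h import *
import sys
for n in('top','scene'):
    im,d=cams.get_image(n); W=cloud(n,d)
    cv2.imwrite('pics/%s_%s.png'%(n,sys.argv[1]),cv2.resize(im[130:250,330:470] if n=='top' else im[210:350,210:370],None,fx=4,fy=4,interpolation=2)[...,::-1])
    H,S,V=[x.astype(int) for x in cv2.split(cv2.cvtColor(im,cv2.COLOR_RGB2HSV))]
    red=((H<6)|(H>174))&(S>150)&(W[...,0]>.46)&(W[...,0]<.64)&(W[...,1]<-.23)&(W[...,1]>-.36)
    for lo in np.arange(.08,.16,.015):
        m=red&(W[...,2]>lo)&(W[...,2]<lo+.015)
        if m.any(): print(n,lo.round(3),m.sum(),W[m].mean(0).round(4))
o=status.get_obs(); print(o['ee_pos'],o['force'])
E
python3 lev.py 1
```

```text
top 0.08 1 [ 0.524  -0.3181  0.0833]
top 0.125 29 [ 0.5263 -0.3061  0.1331]
scene 0.08 43 [ 0.5623 -0.2979  0.0905]
scene 0.095 74 [ 0.5536 -0.3     0.1027]
scene 0.11 65 [ 0.5427 -0.3038  0.1169]
scene 0.125 96 [ 0.5303 -0.3059  0.1313]
[ 0.53159534 -0.21102121  0.10321717] [-3.1366195   0.72034362  4.45354941]
```

```bash
python3 - <<'E'
from h import *
Hh=np.array([.567,-.294,.078]); bx=np.array([.966,.259,0]); z=np.array([0,0,1])
for b,h in((-.085,.09),(-.08,.0243),(-.0517,.0243),(-.035,.04),(-.012,.05)): go(Hh+b*bx+h*z,Rt(-165,25,15))
E
```

```text
shift [ 0.0728 -0.0889 -0.0648] turn [ 0.01  -3.129  0.035] |deg| 25.032343653836403
shift [ 0.0677 -0.089   0.0009] turn [ 0.01  -3.129  0.035] |deg| 25.032343653836403
shift [ 0.0394 -0.0891  0.0009] turn [ 0.01  -3.129  0.035] |deg| 25.032343653836403
shift [ 0.0227 -0.0892 -0.0148] turn [ 0.01  -3.129  0.035] |deg| 25.032343653836403
shift [-0.0003 -0.0893 -0.0248] turn [ 0.01  -3.129  0.035] |deg| 25.032343653836403
```

View pics/scene_1.png

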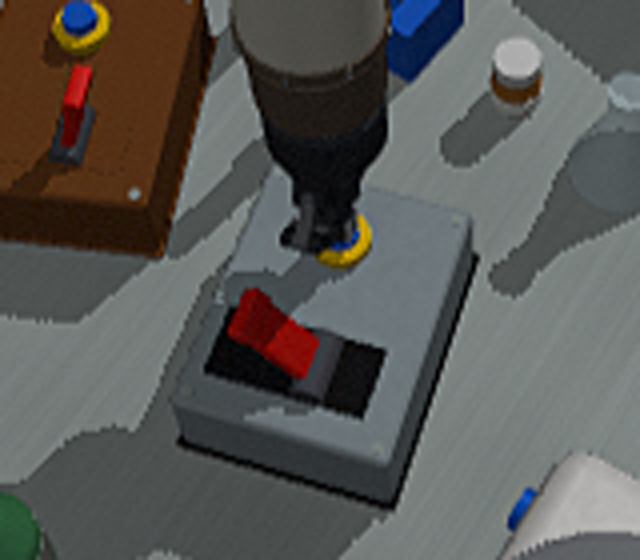

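The lever at crop (270,330) has dropped, and the fingers rest on the button. Next I lift off and go round to the lever's -x side, tilted 25°.

Call:
move_arm([
  {"x": 0, "y": 0, "z": -0.03, "wx": 0, "wy": 0, "wz": 0, "claw": 0},
  {"x": 0.01, "y": 0, "z": -0.07, "wx": 0, "wy": -0.6, "wz": 0, "claw": 0},
  {"x": 0.04, "y": -0.03, "z": -0.085, "wx": 0, "wy": -1.5, "wz": 0, "claw": 0},
  {"x": 0.075, "y": -0.06, "z": -0.085, "wx": 0, "wy": -2.4, "wz": 0, "claw": 0},
  {"x": 0.075, "y": -0.089, "z": -0.07, "wx": 0, "wy": -3.1, "wz": 0, "claw": 0},
  {"x": 0.073, "y": -0.089, "z": -0.04, "wx": 0, "wy": -3.13, "wz": 0, "claw": 0},
  {"x": 0.07, "y": -0.089, "z": -0.015, "wx": 0, "wy": -3.13, "wz": 0, "claw": 0},
  {"x": 0.068, "y": -0.089, "z": 0.0, "wx": 0, "wy": -3.13, "wz": 0, "claw": 0},
  {"x": 0.068, "y": -0.089, "z": 0.001, "wx": 0, "wy": -3.13, "wz": 0, "claw": 0},
  {"x": 0.068, "y": -0.089, "z": 0.001, "wx": 0, "wy": -3.13, "wz": 0, "claw": 0},
])

```text
t: 5.7
ee_pos: [0.4904, -0.3151, 0.1031]
tool_rot: [-0.13, 0.967, 0.028, 0.215]
force: [-0.7, -0.2, 0.3]
gripper_width: 0.001
```

```bash
python3 - <<'E'
from h import *
print(status.get_obs()['ee_pos'],status.get_obs()['force'])
Hh=np.array([.567,-.294,.078]); bx=np.array([.966,.259,0]); z=np.array([0,0,1])
for b,h in((-.06,.0243),(-.0517,.0243),(-.043,.033),(-.035,.04),(-.025,.0455),(-.012,.05),(-.005,.05),(-.06,.09)): go(Hh+b*bx+h*z,Rt(-165,25,15))
E
```

```text
[ 0.49043508 -0.31505118  0.10307157] [-0.665245   -0.20711914  0.29227175]
shift [-0.0172  0.0004  0.0089] turn [0.007 0.012 0.042] |deg| 0.35116806817427676
shift [-0.0248  0.0004  0.0124] turn [0.007 0.012 0.042] |deg| 0.35116806817427676
shift [-0.0363  0.0003  0.0083] turn [0.007 0.012 0.042] |deg| 0.35116806817427676
shift [-0.0465  0.0002  0.0053] turn [0.007 0.012 0.042] |deg| 0.35116806817427676
shift [-0.0579  0.0002  0.0046] turn [0.007 0.012 0.042] |deg| 0.35116806817427676
shift [-0.0716  0.0001  0.006 ] turn [0.007 0.012 0.042] |deg| 0.35116806817427676
shift [-0.078   0.0001  0.009 ] turn [0.007 0.012 0.042] |deg| 0.35116806817427676
shift [-0.0451  0.0003 -0.0506] turn [0.007 0.012 0.042] |deg| 0.35116806817427676
```

Call:
move_arm([
  {"x": -0.017, "y": 0, "z": 0.009, "wx": 0, "wy": 0, "wz": 0, "claw": 0},
  {"x": -0.025, "y": 0, "z": 0.012, "wx": 0, "wy": 0, "wz": 0, "claw": 0},
  {"x": -0.031, "y": 0, "z": 0.01, "wx": 0, "wy": 0, "wz": 0, "claw": 0},
  {"x": -0.036, "y": 0, "z": 0.008, "wx": 0, "wy": 0, "wz": 0, "claw": 0},
  {"x": -0.042, "y": 0, "z": 0.0065, "wx": 0, "wy": 0, "wz": 0, "claw": 0},
  {"x": -0.05, "y": 0, "z": 0.005, "wx": 0, "wy": 0, "wz": 0, "claw": 0},
  {"x": -0.058, "y": 0, "z": 0.005, "wx": 0, "wy": 0, "wz": 0, "claw": 0},
  {"x": -0.065, "y": 0, "z": 0.005, "wx": 0, "wy": 0, "wz": 0, "claw": 0},
  {"x": -0.072, "y": 0, "z": 0.006, "wx": 0, "wy": 0, "wz": 0, "claw": 0},
  {"x": -0.078, "y": 0, "z": 0.008, "wx": 0, "wy": 0, "wz": 0, "claw": 0},
])

```text
t: 6.95
ee_pos: [0.5618, -0.2952, 0.1283]
tool_rot: [-0.13, 0.967, 0.029, 0.215]
force: [-0.8, 0.7, -0.3]
gripper_width: 0.005
```

```bash
python3 lev.py 2
```

```text
scene 0.08 6 [ 0.5743 -0.3041  0.0895]
scene 0.095 8 [ 0.5771 -0.3064  0.1029]
scene 0.11 8 [ 0.5808 -0.3051  0.1156]
scene 0.125 4 [ 0.5846 -0.3068  0.1318]
scene 0.14 76 [ 0.5858 -0.2921  0.1462]
[ 0.56172292 -0.29504896  0.12803412] [ 0.17100675 -0.40699401 -0.22269978]
```

```bash
python3 - <<'E'
from h import *
go([.545,-.299,.16]);go([.52,-.29,.21]);go([.442,-.003,.215],Rt(-93))
q=R.from_quat(status.get_obs()['tool_rot']); print(status.get_obs()['joint_positions'].round(2))
E
```

```text
shift [ 0.002   0.0006 -0.0362] turn [0. 0. 0.] |deg| 0.0
shift [ 0.0006  0.0159 -0.0907] turn [0. 0. 0.] |deg| 0.0
shift [-0.0022  0.3133 -0.095 ] turn [-1.957  2.708 -8.808] |deg| 75.36013654021774
[-0.37  0.4  -0.2  -0.42 -0.66 -0.64]
```

Call:
move_arm([
  {"x": 0.002, "y": 0, "z": -0.036, "wx": 0, "wy": 0, "wz": 0, "claw": 0},
  {"x": 0.001, "y": 0.016, "z": -0.09, "wx": -0.1, "wy": 0.15, "wz": -0.5, "claw": 0},
  {"x": 0, "y": 0.05, "z": -0.095, "wx": -0.33, "wy": 0.45, "wz": -1.47, "claw": 0.2},
  {"x": 0, "y": 0.095, "z": -0.1, "wx": -0.57, "wy": 0.79, "wz": -2.57, "claw": 0.65},
  {"x": 0, "y": 0.14, "z": -0.1, "wx": -0.81, "wy": 1.13, "wz": -3.67, "claw": 0.65},
  {"x": 0, "y": 0.185, "z": -0.1, "wx": -1.06, "wy": 1.47, "wz": -4.77, "claw": 0.65},
  {"x": 0, "y": 0.23, "z": -0.1, "wx": -1.3, "wy": 1.8, "wz": -5.87, "claw": 0.65},
  {"x": 0, "y": 0.27, "z": -0.1, "wx": -1.55, "wy": 2.14, "wz": -6.97, "claw": 0.65},
  {"x": -0.002, "y": 0.3, "z": -0.097, "wx": -1.8, "wy": 2.48, "wz": -8.07, "claw": 0.65},
  {"x": -0.002, "y": 0.313, "z": -0.095, "wx": -1.957, "wy": 2.708, "wz": -8.808, "claw": 0.65},
])

```text
t: 8.3
ee_pos: [0.4414, -0.002, 0.2152]
tool_rot: [-0.69, 0.724, -0.0, -0.0]
force: [1.8, -0.0, 0.0]
gripper_width: 0.654
```

```bash
python3 - <<'E'
from h import *
o=status.get_obs(); print(o['ee_pos'],o['joint_positions'].round(2),o['gripper_width'])
im,d=cams.get_image('scene'); W=cloud('scene',d)
cv2.imwrite('pics/s3.png',cv2.resize(im[100:340,200:440],(720,720),interpolation=2)[:600,...,::-1])
H,S,V=[x.astype(int) for x in cv2.split(cv2.cvtColor(im,cv2.COLOR_RGB2HSV))]
red=((H<6)|(H>174))&(S>150)&(W[...,0]>.46)&(W[...,1]<-.23)&(W[...,1]>-.36)&(W[...,2]>.14); print('lever',W[red].mean(0))
m=(H<20)&(S>100)&(np.hypot(W[...,0]-.442,W[...,1]+.003)<.03)&(W[...,2]>.07)
c=W[m]; print(m.sum(),c.mean(0),c[c[:,2]>.143].mean(0))
# fit two side faces: normals by rect angle over all pts
print(cv2.minAreaRect((c[:,:2]*1000).astype(np.float32)))
go([.442,-.003,.107],Rt(-93))
E
```

```text
[ 0.44136433 -0.00200581  0.21516936] [ 0.37  0.09 -0.46  0.   -1.02 -0.41] 0.6542179649230822
lever [ 0.58571951 -0.29181617  0.14609958]
221 [ 0.44664172 -0.00904789  0.11950703] [ 0.44335012 -0.00547394  0.15098454]
((434.9755554199219, -2.8529415130615234), (27.198549270629883, 45.24716567993164), 81.61852264404297)
shift [ 0.0015 -0.0006  0.1078] turn [ 0.007 -0.01   0.058] |deg| 0.47476089900240104
```

View pics/s3.png

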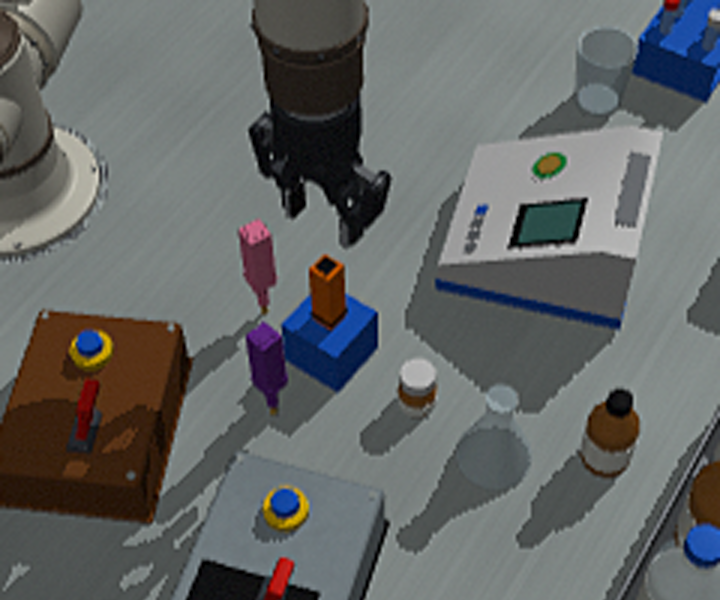

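The lever stays set at crop (283,578), matching its original measured position. The probe at crop (327,290) is below the open jaws. Descending to grip it.

Call:
move_arm([
  {"x": 0.001, "y": -0.001, "z": 0.025, "wx": 0, "wy": 0, "wz": 0.4, "claw": 0.65},
  {"x": 0.001, "y": -0.001, "z": 0.05, "wx": 0, "wy": 0, "wz": 0.4, "claw": 0.65},
  {"x": 0.001, "y": -0.001, "z": 0.075, "wx": 0, "wy": 0, "wz": 0.4, "claw": 0.65},
  {"x": 0.001, "y": -0.001, "z": 0.095, "wx": 0, "wy": 0, "wz": 0.4, "claw": 0.65},
  {"x": 0.001, "y": -0.001, "z": 0.107, "wx": 0, "wy": 0, "wz": 0.4, "claw": 0.65},
  {"x": 0.001, "y": -0.001, "z": 0.108, "wx": 0, "wy": 0, "wz": 0.4, "claw": 0.65},
  {"x": 0.001, "y": -0.001, "z": 0.108, "wx": 0, "wy": 0, "wz": 0.4, "claw": 0.3},
  {"x": 0.001, "y": -0.001, "z": 0.108, "wx": 0, "wy": 0, "wz": 0.4, "claw": 0.1},
  {"x": 0.001, "y": -0.001, "z": 0.108, "wx": 0, "wy": 0, "wz": 0.4, "claw": 0.0},
  {"x": 0.001, "y": -0.001, "z": 0.108, "wx": 0, "wy": 0, "wz": 0.4, "claw": 0.0},
], grip_force=40)

```text
t: 9.6
ee_pos: [0.4429, -0.0044, 0.1077]
tool_rot: [-0.668, 0.744, -0.0, 0.001]
force: [-0.8, 0.3, 4.9]
gripper_width: 0.301
```

```bash
python3 - <<'E'
from h import *
o=status.get_obs(); print(o['ee_pos'],o['force'],o['moment'],o['gripper_width']*85)
go(o['ee_pos']+[0,0,.09])
E
```

```text
[ 0.44287633 -0.00441989  0.10769869] [-0.78535881  0.32861196  4.90758796] [-0.03856235  0.33292751  0.02341061] 25.580365760889478
shift [-0.     -0.0001 -0.09  ] turn [0. 0. 0.] |deg| 0.0
```

Call:
move_arm([
  {"x": 0, "y": 0, "z": 0, "wx": 0, "wy": 0, "wz": 0, "claw": 0},
  {"x": 0, "y": 0, "z": -0.01, "wx": 0, "wy": 0, "wz": 0, "claw": 0},
  {"x": 0, "y": 0, "z": -0.025, "wx": 0, "wy": 0, "wz": 0, "claw": 0},
  {"x": 0, "y": 0, "z": -0.04, "wx": 0, "wy": 0, "wz": 0, "claw": 0},
  {"x": 0, "y": 0, "z": -0.06, "wx": 0, "wy": 0, "wz": 0, "claw": 0},
  {"x": 0, "y": 0, "z": -0.08, "wx": 0, "wy": 0, "wz": 0, "claw": 0},
  {"x": 0, "y": 0, "z": -0.1, "wx": 0, "wy": 0, "wz": 0, "claw": 0},
  {"x": 0, "y": 0, "z": -0.12, "wx": 0, "wy": 0, "wz": 0, "claw": 0},
  {"x": 0, "y": 0, "z": -0.12, "wx": 0, "wy": 0, "wz": 0, "claw": 0},
  {"x": 0, "y": 0, "z": -0.12, "wx": 0, "wy": 0, "wz": 0, "claw": 0},
])

```text
t: 10.85
ee_pos: [0.4416, -0.0046, 0.226]
tool_rot: [-0.667, 0.745, 0.001, -0.001]
force: [0.2, -0.2, -2.5]
gripper_width: 0.303
```

```bash
python3 - <<'E'
from h import *
o=status.get_obs(); q=R.from_quat(o['tool_rot']); print(o['ee_pos'],o['force'],o['moment'],o['gripper_width']*85)
im,d=cams.get_image('scene'); W=cloud('scene',d)
T=o['ee_pos']; print('tool px',proj('scene',T),proj('scene',T+[0,0,-.1045]))
u,v=proj('scene',T+[0,0,-.05]).astype(int)
cv2.imwrite('pics/s4.png',cv2.resize(im[v-50:v+50,u-50:u+50],(600,600),interpolation=2)[...,::-1])
sel=(np.hypot(W[...,0]-T[0],W[...,1]-T[1])<.04)&(W[...,2]<T[2]-.015)&(W[...,2]>T[2]-.13)
P=q.inv().apply(W[sel]-T)
for lo in np.arange(.015,.125,.01):
    s=P[(P[:,2]>lo)&(P[:,2]<lo+.01)]
    if len(s): print(lo.round(3),len(s),s.mean(0).round(4),s.min(0).round(3),s.max(0).round(3))
E
```

```text
[ 0.44164828 -0.00462557  0.2260403 ] [ 0.22636174 -0.16051283 -2.51322336] [-0.05648145  0.04025432  0.03820686] 25.786795979825058
tool px [306.59338767 171.6694577 ] [308.07824178 194.84350062]
0.015 19 [ 0.0086 -0.0048  0.0213] [-0.001 -0.015  0.016] [0.012 0.009 0.025]
0.025 22 [ 0.0057 -0.0053  0.0289] [-0.012 -0.015  0.025] [0.013 0.014 0.035]
0.035 20 [ 0.0038 -0.0052  0.0384] [-0.011 -0.012  0.035] [0.012 0.01  0.044]
0.045 3 [ 0.0032 -0.0026  0.0533] [ 0.001 -0.007  0.052] [0.005 0.001 0.055]
0.055 7 [ 0.0023 -0.0029  0.0604] [-0.001 -0.007  0.056] [0.004 0.003 0.064]
0.065 8 [ 0.0018 -0.0011  0.0707] [-0.001 -0.005  0.067] [0.003 0.004 0.074]
0.075 6 [ 0.0006 -0.0017  0.0781] [-0.007 -0.005  0.076] [0.004 0.004 0.085]
0.085 5 [-0.0011 -0.0011  0.0913] [-0.004 -0.004  0.089] [0.001 0.002 0.094]
0.095 1 [-0.0005  0.0001  0.0963] [-0.     0.     0.096] [-0.     0.     0.096]
```

View pics/s4.png

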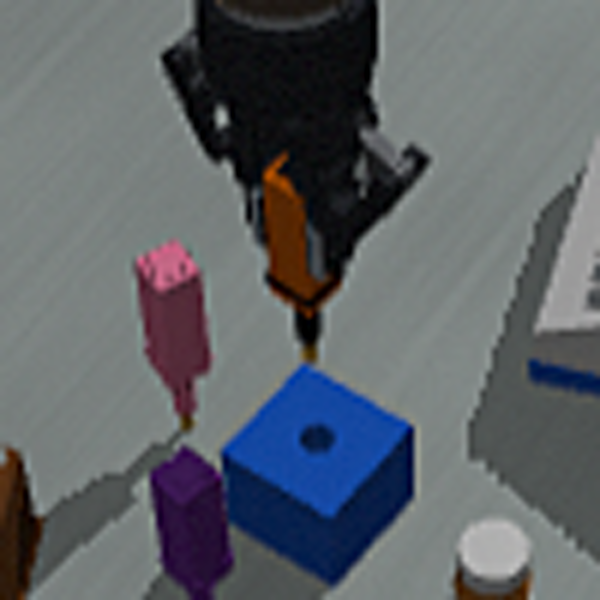

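Picture: the orange probe is held upright and clear of the stand, with its tip at crop (308,352). Next I measure its tilt in the hand more carefully, because it can pitch about the jaw axis.

```bash
cat > tilt.py <<'E'
from h import *
def measure(N=4,cams_=('scene','top')):
  for n in cams_:
    m,f,Rm,t=cam(n)
    o=status.get_obs(); q=R.from_quat(o['tool_rot']); T=o['ee_pos']
    cpos=q.inv().apply(-Rm.T@t-T); cd=cpos/np.linalg.norm(cpos)
    P=[];C=[]
    for _ in range(N):
        im,d=cams.get_image(n); W=cloud(n,d); L=q.inv().apply((W-T).reshape(-1,3)).reshape(W.shape)
        s=(np.hypot(L[...,0],L[...,1])<.025)&(L[...,2]>-.045)&(L[...,2]<.115)
        P.append(L[s]); C.append(cv2.cvtColor(im,cv2.COLOR_RGB2HSV)[s])
    P=np.vstack(P); C=np.vstack(C).astype(int); org=(C[:,0]<14)&(C[:,1]>140)
    print(n,'cam dir in tool',cd.round(2))
    for ax in(0,1):
        sg=np.sign(cd[ax]); s=org&(abs(P[:,ax]*sg-.0125)<.004)&(P[:,2]<.04)&(abs(P[:,1-ax])<.01)
        if s.sum()>20:
            p=np.polyfit(P[s,2],P[s,ax],1); print(' face',ax,s.sum(),'slope deg',np.degrees(np.arctan(p[0])).round(2),'at0',p[1].round(4),'std',np.std(P[s,ax]-np.polyval(p,P[s,2])).round(4),'z',P[s,2].min().round(3),P[s,2].max().round(3))
    # nose: perpendicular offset: correct each cylinder visible mean by ray dir (mean of visible half cylinder = pi/4 r)
    h=cd[:2]/np.linalg.norm(cd[:2])
    for lo,hi,r in((.05,.06,.006),(.06,.075,.006),(.08,.09,.004),(.09,.1,.004)):
        s=(P[:,2]>lo)&(P[:,2]<hi)
        if s.sum()>3: print(' nose',lo,s.sum(),(P[s].mean(0)-np.r_[h*r*.785,0]).round(4))
    print(' maxz',np.sort(P[:,2])[-4:].round(4),'black-orange edge',np.percentile(P[org,2],[1,99]).round(4))
if __name__=='__main__': measure()
E
python3 tilt.py
```

```text
scene cam dir in tool [ 0.48 -0.44 -0.76]
 face 0 382 slope deg -0.2 at0 0.0108 std 0.001 z -0.044 0.04
 face 1 83 slope deg -1.9 at0 -0.0116 std 0.0011 z -0.036 0.04
 nose 0.05 18 [-0.0005  0.0007  0.0569]
 nose 0.06 55 [-0.0023  0.0011  0.0679]
 nose 0.08 13 [-0.0026  0.0009  0.0861]
 nose 0.09 16 [-0.0034  0.0015  0.0937]
 maxz [0.0961 0.0964 0.0967 0.0971] black-orange edge [-0.0438  0.0417]
top cam dir in tool [ 0.02  0.04 -1.  ]Traceback (most recent call last):
  File "tilt.py", line 24, in <module>
    if __name__=='__main__': measure()
                             ~~~~~~~^^
  File "tilt.py", line 23, in measure
    print(' maxz',np.sort(P[:,2])[-4:].round(4),'black-orange edge',np.percentile(P[org,2],[1,99]).round(4))
                                                                    ~~~~~~~~~~~~~^^^^^^^^^^^^^^^^^
    return _quantile_unchecked(
        a, q, axis, out, overwrite_input, method, keepdims, weights)
    return _ureduce(a,
                    func=_quantile_ureduce_func,
    ...<5 lines>...
                    overwrite_input=overwrite_input,
                    method=method)
    r = func(a, **kwargs)
    result = _quantile(arr,
                       quantiles=q,
    ...<2 lines>...
                       out=out,
                       weights=wgt)
    slices_having_nans = np.isnan(arr[-1, ...])
                                  ~~~^^^^^^^^^
IndexError: index -1 is out of bounds for axis 0 with size 0
```

```bash
cat > tgt.py <<'E'
from h import *
spot=np.array([.5456,.2768,.0944]); a=np.radians(16); s,c=np.sin(np.radians(25)),np.cos(np.radians(25))
nrm=np.array([-s*np.cos(a),-s*np.sin(a),c]); tip=np.array([-.002,.001,.0965])
RG=Rt(-69,25,16)
def pose(h,tp=tip): return spot+nrm*h-RG.apply(tp)
E
python3 - <<'E'
from tgt import *
print(RG.apply([0,0,1]),-nrm); o=status.get_obs();print(pose(.025)); go(pose(.025),RG)
E
```

```text
[ 0.40624675  0.11648938 -0.90630779] [ 0.40624675  0.11648938 -0.90630779]
[0.49778592 0.26110752 0.20501107]
shift [-0.2701 -0.0262  0.0218] turn [ 3.122 -0.472 -3.349] |deg| 36.825445602103215
```

Call:
move_arm([
  {"x": -0.03, "y": -0.003, "z": -0.01, "wx": 0, "wy": 0, "wz": 0, "claw": 0},
  {"x": -0.065, "y": -0.006, "z": -0.015, "wx": 0.4, "wy": -0.06, "wz": -0.43, "claw": 0},
  {"x": -0.1, "y": -0.01, "z": -0.02, "wx": 0.85, "wy": -0.13, "wz": -0.9, "claw": 0},
  {"x": -0.14, "y": -0.014, "z": -0.02, "wx": 1.3, "wy": -0.2, "wz": -1.4, "claw": 0},
  {"x": -0.175, "y": -0.017, "z": -0.02, "wx": 1.75, "wy": -0.26, "wz": -1.88, "claw": 0},
  {"x": -0.21, "y": -0.02, "z": -0.015, "wx": 2.2, "wy": -0.33, "wz": -2.36, "claw": 0},
  {"x": -0.24, "y": -0.023, "z": -0.005, "wx": 2.65, "wy": -0.4, "wz": -2.85, "claw": 0},
  {"x": -0.26, "y": -0.026, "z": 0.01, "wx": 3.0, "wy": -0.45, "wz": -3.22, "claw": 0},
  {"x": -0.27, "y": -0.026, "z": 0.02, "wx": 3.122, "wy": -0.472, "wz": -3.349, "claw": 0},
  {"x": -0.27, "y": -0.026, "z": 0.022, "wx": 3.122, "wy": -0.472, "wz": -3.349, "claw": 0},
])

```text
t: 12.55
ee_pos: [0.497, 0.2605, 0.2036]
tool_rot: [0.805, -0.553, 0.138, -0.165]
force: [0.8, -0.6, -2.9]
gripper_width: 0.3
```

```bash
cat > near.py <<'E'
from tgt import *
import sys
def look(name):
    o=status.get_obs(); q=R.from_quat(o['tool_rot']); T=o['ee_pos']; out=[]
    print(T,o['force'],o['gripper_width']*85, 'axis err deg',np.degrees(np.arccos(-nrm@q.apply([0,0,1]))))
    for n in('scene','top'):
        im,d=cams.get_image(n); u,v=proj(n,spot+nrm*.03).astype(int)
        out.append(cv2.resize(im[v-25:v+25,u-25:u+25],(400,400),interpolation=cv2.INTER_CUBIC))
        e=[proj(n,T+q.apply(tip)),proj(n,spot),proj(n,T)]; print(n,'tip,spot,tcp px in crop',[((x-[u-25,v-25])*8).round() for x in e])
        # panel plane and disc
        W=cloud(n,d); H,S,V=[x.astype(int) for x in cv2.split(cv2.cvtColor(im,cv2.COLOR_RGB2HSV))]
        L=(W-spot)
        m=(H>15)&(H<80)&(S>80)&(np.linalg.norm(L,axis=-1)<.024)&(abs(L@nrm)<.008); print(n,'disc+ring',m.sum(),W[m].mean(0).round(4))
        w=(W[...,2]>.05)&(np.linalg.norm(L,axis=-1)<.09)&(abs(L@nrm+.003)<.006); p=W[w]
        A=np.c_[p[:,:2],np.ones(len(p))]; s_=np.linalg.lstsq(A,p[:,2],rcond=None)[0]; r=abs(A@s_-p[:,2])<.003; s_=np.linalg.lstsq(A[r],p[r,2],rcond=None)[0]
        print(n,'panel slope',np.degrees(np.arctan(np.hypot(*s_[:2]))).round(2),'yaw',np.degrees(np.arctan2(s_[1],s_[0])).round(2),'n',r.sum(),'panel z at spot',(s_@[*spot[:2],1]).round(4))
    cv2.imwrite('pics/%s.png'%name,np.hstack(out)[...,::-1])
if __name__=='__main__': look(sys.argv[1])
E
python3 near.py n5; python3 -c "
from tilt import *
measure(4,('scene',))"
```

```text
[0.49698597 0.2604729  0.20362898] [ 0.79772432 -0.64321191 -2.94623383] 25.477460349893114 axis err deg 0.16842939904424414
scene tip,spot,tcp px in crop [array([206., 218.]), array([230., 259.]), array([126.,  41.])]
scene disc+ring 67 [0.5451 0.2771 0.0931]
scene panel slope 24.88 yaw 14.27 n 1063 panel z at spot 0.0909
top tip,spot,tcp px in crop [array([206., 206.]), array([210., 185.]), array([184., 279.])]
top disc+ring 54 [0.5469 0.2774 0.0945]
top panel slope 24.96 yaw 15.31 n 967 panel z at spot 0.0919
scene cam dir in tool [ 0.75 -0.32 -0.58]
 face 0 426 slope deg 0.08 at0 0.0111 std 0.0016 z -0.045 0.04
 face 1 94 slope deg -1.45 at0 -0.0112 std 0.0012 z -0.044 0.04
 nose 0.05 41 [-0.0021  0.0006  0.0554]
 nose 0.06 55 [-0.0027  0.0006  0.0683]
 nose 0.08 18 [-0.0036  0.0012  0.0852]
 nose 0.09 15 [-0.0027  0.0014  0.0921]
 maxz [0.0933 0.0943 0.0952 0.0962] black-orange edge [-0.044   0.0415]
```

View pics/n5.png

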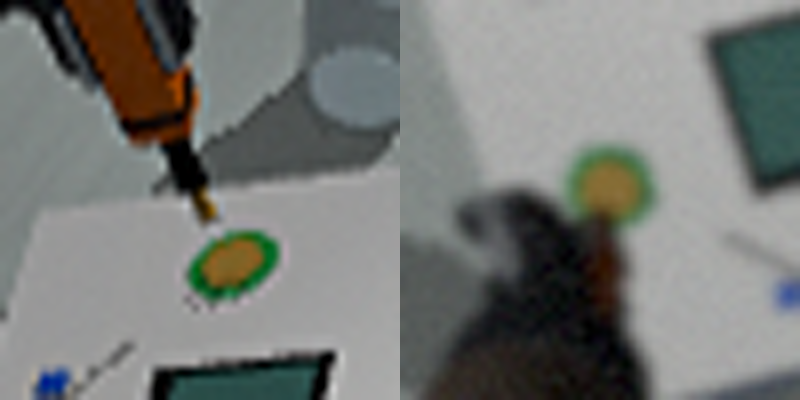

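```bash
cat > f.py <<'E'
from tgt import *
F=[]
for _ in range(8):
    cams.get_image('scene'); o=status.get_obs(); F.append(R.from_quat(o['tool_rot']).inv().apply(o['force']))
q=R.from_quat(o['tool_rot']); t=o['ee_pos']+q.apply(tip)-spot
print('t',o['t'],'tool-frame force',np.mean(F,0).round(2),'sd',np.std(F,0).round(2),'gap',(t@nrm).round(4),'lateral in tool',q.inv().apply(t).round(4),'axis err',np.degrees(np.arccos(-nrm@q.apply([0,0,1]))).round(2))
E
python3 f.py; python3 -c "
from tgt import *
go(pose(.003),RG); go(pose(-.006),RG)"
```

```text
t 13.25 tool-frame force [0.19 0.83 1.53] sd [0.27 0.65 0.37] gap 0.0251 lateral in tool [ 0.      0.0001 -0.0251] axis err 0.03
shift [-0.     -0.0001  0.0221] turn [-0.004 -0.    -0.001] |deg| 0.030076449580464723
shift [-0.     -0.0001  0.0311] turn [-0.004 -0.    -0.001] |deg| 0.030076449580464723
```

Call:
move_arm([
  {"x": 0, "y": 0, "z": 0.008, "wx": 0, "wy": 0, "wz": 0, "claw": 0},
  {"x": 0, "y": 0, "z": 0.015, "wx": 0, "wy": 0, "wz": 0, "claw": 0},
  {"x": 0, "y": 0, "z": 0.02, "wx": 0, "wy": 0, "wz": 0, "claw": 0},
  {"x": 0, "y": 0, "z": 0.023, "wx": 0, "wy": 0, "wz": 0, "claw": 0},
  {"x": 0, "y": 0, "z": 0.025, "wx": 0, "wy": 0, "wz": 0, "claw": 0},
  {"x": 0, "y": 0, "z": 0.027, "wx": 0, "wy": 0, "wz": 0, "claw": 0},
  {"x": 0, "y": 0, "z": 0.028, "wx": 0, "wy": 0, "wz": 0, "claw": 0},
  {"x": 0, "y": 0, "z": 0.029, "wx": 0, "wy": 0, "wz": 0, "claw": 0},
  {"x": 0, "y": 0, "z": 0.029, "wx": 0, "wy": 0, "wz": 0, "claw": 0},
  {"x": 0, "y": 0, "z": 0.029, "wx": 0, "wy": 0, "wz": 0, "claw": 0},
])

```text
t: 14.5
ee_pos: [0.5094, 0.2643, 0.1788]
tool_rot: [0.805, -0.553, 0.138, -0.167]
force: [-1.8, -0.3, -0.7]
gripper_width: 0.296
```

```bash
python3 f.py
```

```text
t 14.9 tool-frame force [ 0.89  1.6  -0.06] sd [0.43 0.42 0.27] gap -0.0039 lateral in tool [0.0001 0.0001 0.0039] axis err 0.02
```

The axial force has changed by 1.6 N, which implies about 4.4 mm pushed in; geometry says 3.9 mm. Going 1.9 mm further.

Call:
move_arm([
  {"x": 0, "y": 0, "z": 0.001, "wx": 0, "wy": 0, "wz": 0, "claw": 0},
  {"x": 0, "y": 0, "z": 0.0019, "wx": 0, "wy": 0, "wz": 0, "claw": 0},
  {"x": 0, "y": 0, "z": 0.0019, "wx": 0, "wy": 0, "wz": 0, "claw": 0},
  {"x": 0, "y": 0, "z": 0.0019, "wx": 0, "wy": 0, "wz": 0, "claw": 0},
  {"x": 0, "y": 0, "z": 0.0019, "wx": 0, "wy": 0, "wz": 0, "claw": 0},
  {"x": 0, "y": 0, "z": 0.0019, "wx": 0, "wy": 0, "wz": 0, "claw": 0},
  {"x": 0, "y": 0, "z": 0.0019, "wx": 0, "wy": 0, "wz": 0, "claw": 0},
  {"x": 0, "y": 0, "z": 0.0019, "wx": 0, "wy": 0, "wz": 0, "claw": 0},
  {"x": 0, "y": 0, "z": 0.0019, "wx": 0, "wy": 0, "wz": 0, "claw": 0},
  {"x": 0, "y": 0, "z": 0.0019, "wx": 0, "wy": 0, "wz": 0, "claw": 0},
])

```text
t: 16.15
ee_pos: [0.5102, 0.2647, 0.1771]
tool_rot: [0.805, -0.553, 0.138, -0.167]
force: [-0.8, -1.8, -0.0]
gripper_width: 0.303
```

```bash
python3 f.py; python3 near.py n6;python3 -c "
from tilt import *
measure(4,('scene',))
im,d=cams.get_image('scene'); W=cloud('scene',d); H,S,V=[x.astype(int) for x in cv2.split(cv2.cvtColor(im,cv2.COLOR_RGB2HSV))]
red=((H<6)|(H>174))&(S>150)&(W[...,0]>.46)&(W[...,1]<-.23)&(W[...,1]>-.36)&(W[...,2]>.14); print('lever',red.sum(),W[red].mean(0))"
```

```text
t 16.55 tool-frame force [ 0.16  1.39 -0.56] sd [0.39 0.33 0.46] gap -0.0058 lateral in tool [-0.      0.      0.0058] axis err 0.03
[0.51021815 0.26470557 0.17704436] [-1.77264312 -0.48947796  0.27391618] 25.457688536411094 axis err deg 0.027585911026864002
scene tip,spot,tcp px in crop [array([235., 269.]), array([230., 259.]), array([156.,  97.])]
scene disc+ring 60 [0.5465 0.2756 0.0941]
scene panel slope 24.95 yaw 14.22 n 1037 panel z at spot 0.0909
top tip,spot,tcp px in crop [array([211., 181.]), array([210., 185.]), array([190., 251.])]
top disc+ring 41 [0.5497 0.276  0.0968]
top panel slope 24.98 yaw 14.48 n 931 panel z at spot 0.0918
scene cam dir in tool [ 0.74 -0.31 -0.59]
 face 0 422 slope deg 0.08 at0 0.0112 std 0.0015 z -0.045 0.039
 face 1 81 slope deg -0.51 at0 -0.0112 std 0.0012 z -0.043 0.04
 nose 0.05 35 [-0.0013  0.001   0.055 ]
 nose 0.06 50 [-0.0021  0.0013  0.0679]
 nose 0.08 80 [-0.0014  0.0027  0.0882]
 nose 0.09 379 [ 0.0002 -0.0003  0.0933]
 maxz [0.0979 0.0981 0.0987 0.0993] black-orange edge [-0.0441  0.0417]
lever 75 [ 0.58566111 -0.2917518   0.1459069 ]
```

View pics/n6.png

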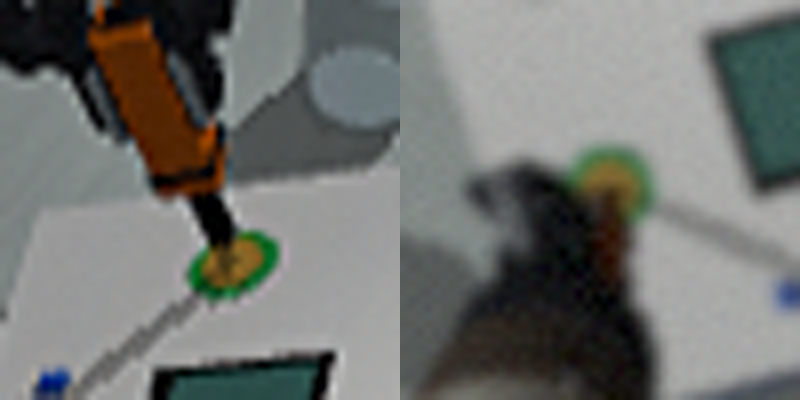

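The picture shows the tip on the brass disc at crop (225,258), inside the green ring. The axial force has changed by 2.1 N (about 6.4 mm in), geometry gives 5.8 mm, and the lever still stands. Handing in.

```bash
python3 -c "
from plant import workorder
print(workorder.hand_in())"
```

```text
the job is handed in; nothing more can be done
None
```

I did the job in the order asked and handed it in at about 17 s, with the probe still held on the brass disc.

- **Switch box:** I pressed the blue test button with about 4.5 N and the red lever dropped. I then pushed the lever up along its arc. In the last picture it stood where it had stood at the start, to within 1 mm.
- **Probe:** I took the orange probe out of its blue stand and pressed it on the earth point. In the last picture the tip is on the disc, inside the green ring. The tool axis is within 0.1° of the normal I aimed for. The grip faces show less than about 1° of tilt in the hand, though that fit is noisy (0.1° on one face, 0.5° on the other).
- **Tip depth:** The force gives about 6.4 mm pushed in (2.1 N) and the geometry gives 5.8 mm, so it is about half-way.
- **Small disagreement:** The fitted direction of the panel's slope was 14–15° against the 16° from the analyser's outline, which I used. That is at most about 0.8° in squareness.
- **Not checked:** I did not measure the glassware again at the end. No move passed near it, and what showed in the later pictures was standing where it was.

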